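File a drive carrier into a packed spring-loaded rack

ROBOT

A 7-joint arm with a two-finger parallel gripper is mounted at the origin on the work surface; the furniture and walls round the work are solid. World frame = base frame: x ahead of the robot, y to its left, z up, the work surface at z = 0. Lengths are in m, angles in rad, forces in N, time in s.
With the tool pointing down it reaches from about 0.35 to 0.9 m from the base axis. Payload 7.2 kg.
Tool frame: the origin (TCP) lies at the very end of the fingers, on their centre line; the grasp point (between the pads) lies 19 mm behind it; x points along the fingers, y is the direction in which the jaws open and shut, and the axes are right-handed (so a half turn about x gives the same grasp; the last joint's range is limited). The gripper opens to 88 mm and grips with 3 to 60 N. Pads are 20 mm wide; open, the fingers measure 115 mm over their backs; the gripper's body (75 mm by 178 mm) begins 61 mm behind the grasp point.
Start: joints at [-1.203, 0.411, -0.013, 1.596, 0.006, 1.134, -0.082], TCP at [0.264, 0.567, 0.223] pointing down, gripper open.
Joint ranges: [-2.95, 2.95], [-0.29, 1.99], [-1.47, 1.44], [0.14, 2.54], [-1.03, 4.17], [0.13, 1.85], [-2.86, 2.86]. Speed limits (rad/s): [2.39, 2.39, 3.01, 3.01, 3.14, 3.14, 3.14].

INTERFACE

Orientations are given as [roll, pitch, yaw] about the fixed x, y, z axes, in that order (R = Rz(yaw) Ry(pitch) Rx(roll)).
In Python, from station import r gives the robot as it stands.
- The arm moves only by the tool play_rows, never from a script. Its argument "deltas" is a list of rows, each an object with "dp": the shift along the tool's x, y, z in mm, a list of three; "twist": the turn about the tool's x in rad. In form: [{"dp": [tx, ty, tz], "twist": twist}, ...]. A call has 1 to 12 rows; each row is the pose to reach, as a shift and turn from the pose commanded when the call began, along the tool's axes at that moment; what a row does not reach only later rows make up. A row lasts 1/10 s, in which the tool goes at most 50 mm and 8.59 degrees, less where a joint would pass 70% of its speed; a pose out of reach is approached as far as the arm can. A call with a gripper value outside its range is refused whole. "jaw" is the gripper's target within -1 to 1 (shut at 1, half-way at 0, fully open at -1), set as the call begins (left out, the last holds). The fingers move at their own pace and stop on an object; the grip force is fixed at half the most. Time passes only in rows, so rows that repeat a pose let the fingers close. It gives the time, the measured TCP pose, the force and the opening at its end, in the units of the state.
- r.get_state(): the state, without advancing time (a new reading comes with each control period).
- r.get_image(name): name is "scene" or "top" or "wrist"; returns a dict with "image" (400x640x3 uint8, red, green, blue), "intrinsics" (3x3 intrinsics, pixels), "rvec" (rotation vector, rad) and "tvec" (3), from world to camera coordinates, as OpenCV has them. Camera axes: x right, y down, z forward; pixel columns grow to the right and rows downward; lengths in m; the calibration is good to about 2 mm. The wrist camera is an equidistant fisheye: a pixel r from the principal point sees the ray r / f radians off the axis. A picture is of the moment at which its call begins. There is no depth.
- r.sign_off(): hands the job in, once; it reports no verdict.
Trained networks look in a picture, given as the dict that the camera call returned (one of the last four; its "shot" number tells which), for a name from the list of things; names that differ only in an ending like _2 or _b are one class to them, and where a whole thing is asked for, a point or a joint stands for the part that bears it (a point fixed in the world has none). Each returns a list of dicts, best first, with "confidence" (0 to 1); they miss things now and then, are a little off and sometimes report something else, mostly with a low value. They report only what shows in the picture. A call takes as long as a camera call. They do not tell look-alikes from the thing itself.
- r.boxes_of(picture, query): "box" ([left, top, right, bottom] in pixels, round what is visible of it).
- r.trace(picture, query): "region" (400x640 bool, what is visible of it) and "box" ([left, top, right, bottom] in pixels, round what is visible of it).
The state is a dict: "clock": time; "joint_pos": joint angles; "joint_velocities": joint speeds; "effort": joint torques, N m; "ee_pos": TCP position; "ee_rot": TCP orientation; "ft_force": force on the tool from outside, world axes, zero at the start; "wrist_torque": the same for the moment, N m; "finger_gap": finger opening in m.
Only numpy, scipy, OpenCV 4.12 (cv2) and the standard library are available. Lean on these libraries where they do the work, as an engineer would, in place of code of your own. Each camera call takes 0.05 s, during which the arm holds its last target. There are 200 camera calls.

TASK

Take the drive carrier with the green lift handle out of the bench dock and file it in the packed rack directly next to the carrier with the blue strip, on the blue one's side that faces the orange spring-loaded pusher plate: work its wedge nose gently into the closed gap so that the neighbours slide apart and stay standing. Push it down until you feel it land on the hidden seat bar and keep it pressed there for about half a second with about 20 N, never pressing it on anything with more than 30 N. Then let go so that it stays fully home and upright, and leave the other things on the bench where they are.

Things in the scene. Friction and masses are not known exactly. Their poses are not given: they have to be found in the camera images.
- green_center (a point): Centre, 63 mm above the underside, of the carrier to file: smooth grey plastic, 0.14-0.28 kg, upright in the dock at the start. Wedge nose 24 mm deep (own x), 3 mm thick (own y) at the underside, 16 mm at 18 mm up; above it the body, 70 mm deep, 16 thick, to 96 mm up; on top a rigid green lift handle, 36 mm (x) by 8 mm (y), from 96 to 126 mm up.
- blue_center (a point): Centre, 40 mm above the underside, of the carrier with a blue strip on top, first to third from the end wall, axes as the rack's: 70 (x) x 16 (y) x 80 mm (z), 0.35 kg, flat underside, handle folded flat. Every carrier's shoulders narrow from 16 mm thick at 74 mm up to 8 mm at 80 mm, so two side by side leave a V-groove 8 mm wide and 6 mm deep between their tops.
- white1_center (a point): Centre (40 mm up) of a carrier with a white strip standing in the rack, otherwise as the blue one.
- white2_center (a point): Centre (40 mm up) of a second carrier with a white strip standing in the rack, otherwise as the blue one.
- white3_center (a point): Centre (40 mm up) of the third carrier with a white strip, the one that touches the pusher plate at the start, otherwise as the blue one.
- pusher (a joint): Travel in m of the orange pusher plate towards the rack's -y: 0 at the start with four carriers, 0.016 with five, stop at 0.030. A spring presses it towards the row with 4.5 N at 0, rising by 150 N/m.
- pusher_face (a point): Centre of the pusher plate's face that presses on the row; plate 66 mm wide, 76 mm tall from 2 mm above the ledges. Carriers between a gap and the end wall cannot give way; the others slide to -y with the plate. Between the ledges runs a 30 mm wide channel with a rigid seat bar hidden under the row, its top 4 to 16 mm below the ledges (not measured): there the green nose must land.
- dock_floor (a point): Middle of the floor of the dock's slot (12 mm above the bench), on which the green carrier stands. Dock: black block fixed to the bench, 110 x 70 mm, 56 mm tall; slot 75 mm (x) by 18 mm (y), 44 mm deep, open at the top.
- screw_tin: Bystander: grey round tin with screws, 65 mm wide, 28 mm tall, loose; origin at its underside.
- tweezers: Bystander: steel tweezers lying flat, 127 mm long, 18 mm wide, loose; origin at the underside.
- dropper_bottle: Bystander: small white dropper bottle standing, 34 mm wide, 104 mm tall, loose; origin at the underside.
- rack_ledge (a point): Point midway between the rack's two white ledges, level with their tops (26 mm above the bench), on which the stored carriers stand. Fixed grey rack, 94 (x) x 150 mm (y). Row along y: fixed end wall's inner face at y = +65 mm, wall 104 mm tall above the bench; four carriers packed from there towards -y at 16 mm pitch. Side rails 75 mm apart in x, 16 mm higher than the ledges.
There are look-alikes about, which are no part of the job. Leave any yellow look-alike of the part that bears green_center alone.

How it is judged:
On the way, in this order (a step that is already met when the one before it is completed fails the run):
1. the green carrier has been lifted clear of the dock (z of green_center in the frame of dock_floor above 0.115 m), for 0.1 s.
2. its nose has parted the row: the pusher has been driven back at least 6 mm with the green carrier beside the blue one (value of joint pusher above 0.006 m and y of green_center in the frame of blue_center between -0.025 and -0.005 m), for 0.1 s.
3. the green carrier is pressed onto the seat bar with at least 12 N for 0.3 s (contact force between carrier_green and seat above 12 N), for 0.3 s.
At the end, for the whole second after the job is handed in: Green carrier at rest on the seat bar (2.5 mm), upright (0.08 rad), square (0.1 rad), beside blue on its pusher side (centres 13.5-19 mm apart); the other four on the ledges (2.5 mm) and upright (0.08 rad); all five within 5 mm of the rack's centre line; pusher at 12.5-20 mm (z of green_center in the frame of seat below 0.0755 m and y of green_center in the frame of blue_center between -0.019 and -0.0135 m and x of green_center in the frame of rack_ledge between -0.005 and 0.005 m and angle between each of green_center, blue_center, white1_center, white2_center, white3_center's own z axis and vertical below 0.08 rad and angle between the x axis of green_center and the x axis of rack_ledge, either way round below 0.1 rad and value of joint pusher between 0.0125 and 0.02 m and linear speed of carrier_green below 0.01 m/s and z of each of blue_center, white1_center, white2_center, white3_center in the frame of rack_ledge below 0.0425 m and x of blue_center in the frame of rack_ledge between -0.005 and 0.005 m and x of white1_center in the frame of rack_ledge between -0.005 and 0.005 m and x of white2_center in the frame of rack_ledge between -0.005 and 0.005 m and x of white3_center in the frame of rack_ledge between -0.005 and 0.005 m); the robot touches nothing.
It fails at once if a carrier already in the rack is tipped by more than 0.25 rad or raised by more than 12 mm (angle between any of blue_center, white1_center, white2_center, white3_center's own z axis and vertical above 0.25 rad or z of any of blue_center, white1_center, white2_center, white3_center in the frame of rack_ledge above 0.052 m).
It fails at once if the green carrier presses on a neighbour with more than 30 N (contact force between carrier_green and carrier_blue above 30 N or contact force between carrier_green and carrier_white1 above 30 N or contact force between carrier_green and carrier_white2 above 30 N or contact force between carrier_green and carrier_white3 above 30 N).
It fails at once if the green carrier presses on the rack or its seat bar with more than 30 N (contact force between carrier_green and rack above 30 N or contact force between carrier_green and seat above 30 N).
It fails at once if a bystander (screw tin, tweezers, dropper bottle) is moved more than 15 mm (distance of any of screw_tin, tweezers, dropper_bottle from where it was at the start of the episode above 0.015 m).
It also fails if it takes over 67 s, if anything falls off the work surface, if the arm or the gripper's body presses on something with over 40 N, if the wrist force passes 120 N, or if a joint passes its speed limit or range.

## Working session

There is one attempt and no reset: what is moved stays moved. The work goes in short steps, Python scripts to look and compute and a tool call to move; the robot and the scene stay as the last step left them, time stands still between calls to the robot, and variables do not carry over. Pictures are saved under pics/ and viewed, about 8 in all and at most 12, crops included, and the job is handed in when it is done.

Besides the shell and the picture viewer there is one more tool, called as name(argument=value, ...) on one line, values as JSON. play_rows: Moves the arm, as the interface text tells. Its arguments: {"type":"object","properties":{"deltas":{"type":"array"},"jaw":{"type":"number"}},"required":["deltas"]}

```bash
mkdir -p pics; cat > h.py <<'E'
import numpy as np, cv2
from station import r
def save(p,n): cv2.imwrite(f'pics/{n}.png',cv2.cvtColor(p['image'],cv2.COLOR_RGB2BGR))
def cam(p):
    R,_=cv2.Rodrigues(np.array(p['rvec'],float)); return np.array(p['intrinsics'],float),R,np.array(p['tvec'],float).ravel()
def ray(p,uv,fish=False):
    K,R,t=cam(p); x=(uv[0]-K[0,2])/K[0,0]; y=(uv[1]-K[1,2])/K[1,1]
    if fish:
        th=np.hypot(x,y); s=np.sin(th)/max(th,1e-9); d=np.array([x*s,y*s,np.cos(th)])
    else: d=np.array([x,y,1.])
    return -R.T@t, R.T@d
def atz(p,uv,z,fish=False):
    c,d=ray(p,uv,fish); return c+d*(z-c[2])/d[2]
def proj(p,X,fish=False):
    K,R,t=cam(p); q=R@np.array(X,float)+t
    if fish:
        rr=np.hypot(q[0],q[1]); th=np.arctan2(rr,q[2]); x,y=q[:2]/max(rr,1e-9)*th
    else: x,y=q[:2]/q[2]
    return np.array([K[0,0]*x+K[0,2],K[1,1]*y+K[1,2]])
E
python3 - <<'E'
from h import *
import pickle
s=r.get_state(); print({k:np.round(v,3) for k,v in s.items()})
P={}
for n in ['scene','top']:
    p=r.get_image(n);save(p,n+'1');P[n]=p
    K,R,t=cam(p);print(n,K[0,0],np.round(-R.T@t,3))
    for q in ['green_center','blue_center','white1_center','pusher','dock_floor','screw_tin','tweezers','dropper_bottle']:
        try: print(q,[(np.round(b['box']).astype(int).tolist(),round(b['confidence'],2)) for b in r.boxes_of(p,q)[:4]])
        except Exception as e: print(q,e)
pickle.dump(P,open('p1.pkl','wb'))
E
```

```text
{'clock': np.float64(0.0), 'joint_pos': array([-1.203,  0.412, -0.013,  1.597,  0.006,  1.134, -0.082]), 'joint_velocities': array([-0.002,  0.002, -0.001,  0.   , -0.001, -0.001,  0.   ]), 'effort': array([ 0.0000e+00, -5.8794e+01,  6.4200e-01, -2.9108e+01, -5.4000e-02,
        1.8000e-02,  0.0000e+00]), 'ee_pos': array([0.264, 0.566, 0.222]), 'ee_rot': array([-1.5  ,  1.569, -1.936]), 'ft_force': array([ 1.454, -0.676, -0.283]), 'wrist_torque': array([-0.047,  0.01 ,  0.048]), 'finger_gap': np.float64(0.088)}
scene 392.32659645475525 [ 0.106 -0.617  0.589]
green_center [([230, 143, 254, 178], 0.95), ([200, 174, 234, 222], 0.88), ([290, 216, 317, 254], 0.4)]
blue_center [([291, 213, 319, 255], 0.7), ([301, 221, 337, 262], 0.43)]
white1_center [([306, 172, 331, 193], 0.58), ([280, 204, 307, 239], 0.49)]
pusher [([300, 221, 338, 263], 0.72)]
dock_floor [([221, 168, 270, 202], 0.91), ([411, 259, 432, 305], 0.45)]
screw_tin [([306, 175, 330, 194], 0.88)]
tweezers [([256, 216, 277, 235], 0.45), ([220, 168, 270, 199], 0.36)]
dropper_bottle [([410, 260, 431, 309], 0.76), ([303, 220, 336, 263], 0.66)]
top 407.48338182545456 [ 0.351 -0.042  1.059]
green_center [([201, 196, 218, 226], 0.9), ([219, 250, 256, 268], 0.61)]
blue_center [([342, 214, 347, 244], 0.57)]
white1_center [([326, 213, 334, 242], 0.66)]
pusher [([357, 216, 377, 241], 0.74)]
dock_floor [([198, 193, 233, 234], 0.82)]
screw_tin [([251, 139, 279, 170], 0.98)]
tweezers [([300, 231, 302, 234], 0.4)]
dropper_bottle [([425, 186, 443, 200], 0.59)]
```

```bash
ls . pics
```

```text
.:
h.py
p1.pkl
pics

pics:
scene1.png
top1.png
```

```bash
python3 - <<'E'
import cv2
a=cv2.imread('pics/top1.png')[120:320,170:470]; cv2.imwrite('pics/top1c.png',cv2.resize(a,(800,533),interpolation=cv2.INTER_CUBIC))
a=cv2.imread('pics/scene1.png')[120:320,180:450]; cv2.imwrite('pics/scene1c.png',cv2.resize(a,(800,592),interpolation=cv2.INTER_CUBIC))
E
```

```text
(no output)
```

View pics/top1c.png

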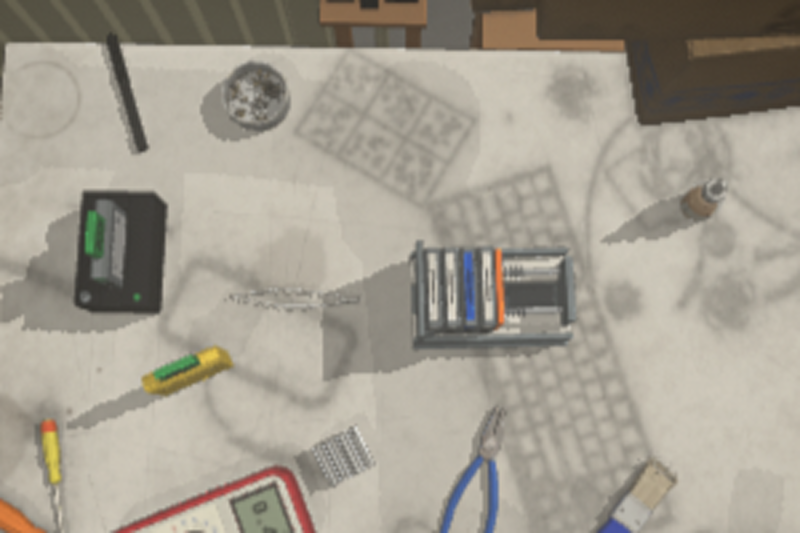

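View pics/scene1c.png

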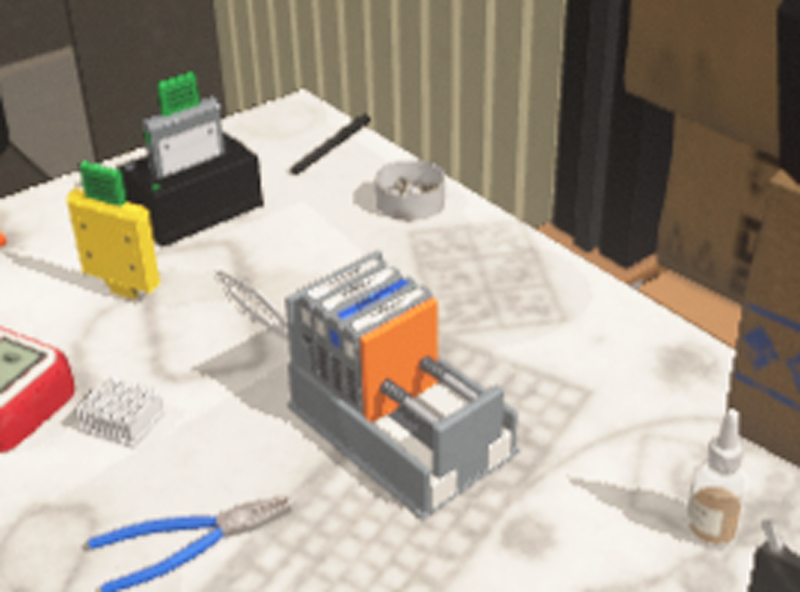

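The top view (crop) shows the dock with the green handle at left, around (95,235), and the yellow look-alike at (190,370). The row is white, white, blue, white, then the orange pusher at (500,287), so green goes between blue and the last white. The dropper bottle, tin and tweezers are all clear of it.

```bash
cat >> h.py <<'E'
def mask(p,col):
    h=cv2.cvtColor(p['image'],cv2.COLOR_RGB2HSV); H,S,V=[h[...,i].astype(int) for i in range(3)]
    m={'green':(abs(H-65)<18)&(S>110)&(V>50),'blue':(abs(H-113)<10)&(S>130)&(V>60),'orange':(abs(H-11)<7)&(S>170)&(V>90)}[col]
    return m.astype(np.uint8)
def blobs(p,col,amin=15):
    n,l,st,c=cv2.connectedComponentsWithStats(mask(p,col))
    out=[]
    for i in range(1,n):
        if st[i,4]>=amin:
            pts=np.argwhere(l==i)[:,::-1].astype(np.float32); out.append((int(st[i,4]),c[i],cv2.minAreaRect(pts),st[i,:4]))
    return sorted(out,key=lambda o:-o[0])
E
python3 - <<'E'
from h import *
import pickle
P=pickle.load(open('p1.pkl','rb')); p=P['top']
for col,z in [('green',.138),('blue',.106),('orange',.104)]:
    for a,c,rc,b in blobs(p,col):
        print(col,a,c.round(1),b,'c',atz(p,c,z).round(4),'corners',[atz(p,q,z)[:2].round(3).tolist() for q in cv2.boxPoints(rc)])
# dock corner & rack corners by hand from crop (scale 3/8)
f=lambda x,y:(170+x*.375,120+y*.375)
for n,xy,z in [('dock tl',(82,192),.056),('tr',(160,195),.056),('br',(160,310),.056),('bl',(78,308),.056),('rack rt',(570,250),.042),('rack rb',(572,342),.042),('rack lt',(418,245),.104),('rack lb',(418,345),.104)]:
    print(n,atz(p,f(*xy),z).round(3))
p=r.get_image('wrist'); save(p,'w1'); K,R,t=cam(p); s=r.get_state()
print(K[0,0],(-R.T@t).round(3),R[2].round(3))
from scipy.spatial.transform import Rotation as Ro
print(Ro.from_euler('xyz',s['ee_rot']).as_matrix().round(3))
for n in ['screw_tin','tweezers','dropper_bottle']: pass
E
```

```text
green 46 [203.5 207. ] [202 200   4  15] c [0.5157 0.2272 0.138 ] corners [[0.532, 0.232], [0.532, 0.225], [0.5, 0.222], [0.499, 0.229]]
green 30 [235.  257.3] [228 254  15   7] c [0.4026 0.1481 0.138 ] corners [[0.398, 0.164], [0.411, 0.134], [0.407, 0.132], [0.394, 0.162]]
blue 284 [390.8 332.9] [377 316  29  36] c [ 0.2433 -0.2038  0.106 ] corners [[0.214, -0.168], [0.282, -0.224], [0.271, -0.238], [0.204, -0.182]]
blue 43 [242.3   6.9] [238   0   8  16] c [1.0597 0.1745 0.106 ] corners [[1.075, 0.19], [1.081, 0.174], [1.04, 0.16], [1.034, 0.175]]
blue 37 [250.5   4.6] [246   0   8  13] c [1.0667 0.1531 0.106 ] corners [[1.08, 0.167], [1.087, 0.156], [1.05, 0.137], [1.043, 0.149]]
blue 26 [599.3 345.9] [595 344   9   6] c [ 0.2241 -0.667   0.106 ] corners [[0.226, -0.658], [0.232, -0.664], [0.223, -0.676], [0.216, -0.67]]
blue 18 [345.8 236.1] [345 232   3   8] c [ 0.4585 -0.1019  0.106 ] corners [[0.468, -0.1], [0.468, -0.105], [0.452, -0.105], [0.452, -0.1]]
blue 16 [345.1 217.9] [344 215   3   7] c [ 0.5016 -0.1002  0.106 ] corners [[0.508, -0.097], [0.509, -0.102], [0.494, -0.102], [0.494, -0.098]]
orange 178 [173.4 314.6] [162 306  25  19] c [0.2736 0.2865 0.104 ] corners [[0.281, 0.315], [0.295, 0.307], [0.264, 0.253], [0.249, 0.262]]
orange 81 [477.6 144. ] [474 136   8  18] c [ 0.6916 -0.425   0.104 ] corners [[0.711, -0.415], [0.714, -0.428], [0.669, -0.433], [0.666, -0.42]]
orange 30 [356.8 226.6] [356 215   3  26] c [ 0.4817 -0.1279  0.104 ] corners [[0.509, -0.125], [0.509, -0.128], [0.45, -0.131], [0.45, -0.128]]
dock tl [0.569 0.261 0.056]
tr [0.567 0.187 0.056]
br [0.458 0.18  0.056]
bl [0.459 0.256 0.056]
rack rt [ 0.524 -0.202  0.042]
rack rb [ 0.437 -0.202  0.042]
rack lt [ 0.516 -0.057  0.104]
rack lb [ 0.427 -0.058  0.104]
309.70691628693146 [0.2   0.597 0.386] [ 0.234 -0.108 -0.966]
[[ 0.     0.422  0.907]
 [ 0.     0.907 -0.422]
 [-1.     0.     0.   ]]
```

```bash
cat >> h.py <<'E'
from scipy.spatial.transform import Rotation as Ro
def to(X,yang=None,s=None):
    "tool-frame dp (mm) and twist to bring measured TCP to X with tool y at world angle yang (deg)"
    s=s or r.get_state(); M=Ro.from_euler('xyz',s['ee_rot']).as_matrix()
    a=np.degrees(np.arctan2(M[1,1],M[0,1])); tw=0 if yang is None else -np.radians(yang-a)
    return (M.T@(np.array(X)-s['ee_pos'])*1000).round(1), round(tw,3), a
E
python3 - <<'E'
from h import *
print(to((.516,.227,.26),94))
E
```

```text
(array([ -37.3, -201.4,  371.9]), np.float64(-0.506), np.float64(65.03541604234462))
```

play_rows(deltas=[{"dp":[-37.3,-201.4,371.9],"twist":-0.506},{"dp":[-37.3,-201.4,371.9],"twist":-0.506},{"dp":[-37.3,-201.4,371.9],"twist":-0.506},{"dp":[-37.3,-201.4,371.9],"twist":-0.506},{"dp":[-37.3,-201.4,371.9],"twist":-0.506},{"dp":[-37.3,-201.4,371.9],"twist":-0.506},{"dp":[-37.3,-201.4,371.9],"twist":-0.506},{"dp":[-37.3,-201.4,371.9],"twist":-0.506},{"dp":[-37.3,-201.4,371.9],"twist":-0.506},{"dp":[-37.3,-201.4,371.9],"twist":-0.506},{"dp":[-37.3,-201.4,371.9],"twist":-0.506},{"dp":[-37.3,-201.4,371.9],"twist":-0.506}])

```text
clock: 2.15
ee_pos: [0.5151, 0.2284, 0.2598]
ee_rot: [2.307, 1.57, 2.379]
ft_force: [-0.4, -1.0, 0.2]
finger_gap: 0.0879
```

```bash
python3 - <<'E'
from h import *
import pickle
s=r.get_state(); print({k:np.round(s[k],4).tolist() for k in ['clock','ee_pos','ee_rot','ft_force']})
p=r.get_image('wrist'); save(p,'w2'); pickle.dump(p,open('w2.pkl','wb'))
for a,c,rc,b in blobs(p,'green',60):
    print(a,c.round(1),b,rc,atz(p,c,.138,1).round(4),[atz(p,q,.138,1)[:2].round(4).tolist() for q in cv2.boxPoints(rc)])
E
```

```text
{'clock': 2.15, 'ee_pos': [0.5151, 0.2284, 0.2598], 'ee_rot': [2.3069, 1.57, 2.3791], 'ft_force': [-0.3837, -0.9565, 0.1754]}
371 [238.7  46. ] [221  34  39  29] ((239.75259399414062, 48.94329833984375), (19.596181869506836, 35.130977630615234), 66.03750610351562) [0.3782 0.1442 0.138 ] [[0.3788, 0.1256], [0.3651, 0.1557], [0.3829, 0.1648], [0.3968, 0.1351]]
290 [318.1 195.3] [314 175  10  40] ((318.0995788574219, 194.65554809570312), (7.756527423858643, 39.188934326171875), 4.236394882202148) [0.5158 0.2281 0.138 ] [[0.5346, 0.2243], [0.4963, 0.2244], [0.4963, 0.2317], [0.5346, 0.2318]]
```

View pics/w2.png

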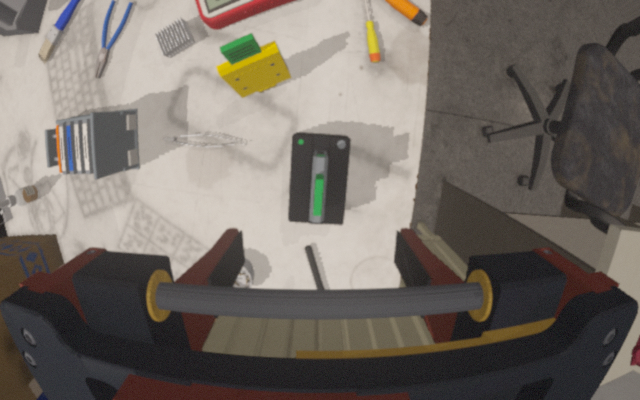

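The wrist view shows the green handle at (318,195) in the dock, the tilted yellow look-alike at (245,65), and the rack at left around (95,145).

```bash
python3 - <<'E'
from h import *
import pickle
p=pickle.load(open('w2.pkl','rb'))
for q in [(294,134),(289,222),(349,137),(344,223)]: print(q,atz(p,q,.056,1).round(4))
m=mask(p,'green')[170:220,305:335]; im=p['image'][170:220,305:335].astype(int)
for y in range(3,47,3):
    xs=np.where(m[y])[0]
    if len(xs): print(y+170,xs.min()+305,xs.max()+305,[atz(p,(v,y+170),.138,1)[:2].round(4).tolist() for v in (xs.min()+305-.5,xs.max()+305+.5)],im[y,11:16,1])
# body top (grey) edges
g=cv2.cvtColor(p['image'],cv2.COLOR_RGB2GRAY)
for y in range(150,176,4):
    row=g[y,300:340].astype(int); print(y,row.tolist())
c=-cam(p)[1].T@cam(p)[2];print(c)
E
```

```text
(294, 134) [0.4637 0.1958 0.056 ]
(289, 222) [0.5731 0.1955 0.056 ]
(349, 137) [0.4625 0.2608 0.056 ]
(344, 223) [0.5694 0.2644 0.056 ]
176 317 321 [[0.4974, 0.2253], [0.497, 0.2299]] [108 102 102 100 101]
179 316 322 [[0.5003, 0.2245], [0.4998, 0.2311]] [136 140 137 138 136]
182 316 322 [[0.5031, 0.2247], [0.5027, 0.2313]] [161 169 165 165 165]
185 315 322 [[0.5061, 0.224], [0.5055, 0.2315]] [163 167 166 164 165]
188 315 322 [[0.509, 0.2242], [0.5084, 0.2317]] [161 166 165 168 164]
191 315 322 [[0.5119, 0.2244], [0.5113, 0.2319]] [166 167 166 165 165]
194 315 321 [[0.5148, 0.2246], [0.5143, 0.2312]] [167 166 165 166 164]
197 315 321 [[0.5177, 0.2248], [0.5172, 0.2314]] [167 166 164 164 166]
200 314 321 [[0.5207, 0.2241], [0.5202, 0.2317]] [166 166 165 164 161]
203 314 321 [[0.5237, 0.2243], [0.5231, 0.2319]] [164 164 165 165 161]
206 314 321 [[0.5266, 0.2245], [0.5261, 0.2321]] [166 165 164 164 159]
209 314 320 [[0.5296, 0.2247], [0.5291, 0.2314]] [163 165 164 164 152]
212 314 320 [[0.5326, 0.2249], [0.5321, 0.2316]] [167 164 165 162 149]
150 [64, 63, 64, 61, 68, 65, 67, 65, 65, 65,
[... 507 characters left out ...]
9, 56, 63, 87, 115, 127, 133, 138, 142, 146, 143, 143, 144, 142, 139, 125, 106, 99, 87, 71, 57, 53, 55, 55, 62, 51, 55, 56, 54, 58, 61]
166 [62, 60, 66, 63, 65, 59, 61, 62, 63, 61, 58, 67, 100, 120, 128, 133, 139, 142, 143, 144, 144, 144, 142, 133, 116, 104, 93, 81, 64, 55, 54, 58, 55, 58, 60, 51, 59, 57, 58, 56]
170 [64, 63, 64, 61, 63, 62, 60, 63, 63, 62, 56, 74, 110, 126, 130, 135, 138, 143, 141, 143, 143, 140, 136, 126, 110, 100, 91, 72, 57, 57, 53, 56, 56, 53, 54, 57, 56, 58, 56, 56]
174 [60, 66, 66, 65, 61, 61, 62, 60, 63, 59, 62, 82, 113, 126, 127, 125, 107, 103, 95, 91, 90, 93, 95, 99, 102, 99, 88, 68, 58, 54, 52, 59, 58, 57, 53, 55, 58, 54, 58, 55]
[0.44540941 0.22341698 0.42286179]
```

```bash
python3 - <<'E'
from h import *
print(to((.517,.228,.113),91.5))
E
```

```text
(array([146.8,  -0.8,   2. ]), np.float64(0.047), np.float64(94.16548822266394))
```

play_rows(deltas=[{"dp":[30,-0.8,2],"twist":0.047},{"dp":[70,-0.8,2],"twist":0.047},{"dp":[105,-0.8,2],"twist":0.047},{"dp":[130,-0.8,2],"twist":0.047},{"dp":[146.8,-0.8,2],"twist":0.047},{"dp":[146.8,-0.8,2],"twist":0.047},{"dp":[146.8,-0.8,2],"twist":0.047},{"dp":[146.8,-0.8,2],"twist":0.047}])

```text
clock: 3.0
ee_pos: [0.5185, 0.2273, 0.1144]
ee_rot: [0.566, 1.569, 0.591]
ft_force: [-0.1, -0.4, -0.5]
finger_gap: 0.0882
```

play_rows(deltas=[{"dp":[0,0,0],"twist":0},{"dp":[0,0,0],"twist":0},{"dp":[0,0,0],"twist":0},{"dp":[0,0,0],"twist":0},{"dp":[0,0,0],"twist":0},{"dp":[0,0,0],"twist":0},{"dp":[0,0,0],"twist":0},{"dp":[0,0,0],"twist":0},{"dp":[0,0,0],"twist":0}], jaw=1)

```text
clock: 3.9
ee_pos: [0.518, 0.2264, 0.1131]
ee_rot: [3.141, 1.571, -3.119]
ft_force: [0.3, 0.4, -0.8]
finger_gap: 0.0197
```

play_rows(deltas=[{"dp":[0,0,0],"twist":0},{"dp":[0,0,0],"twist":0},{"dp":[0,0,0],"twist":0},{"dp":[0,0,0],"twist":0},{"dp":[0,0,0],"twist":0}])

```text
clock: 4.4
ee_pos: [0.518, 0.2267, 0.1131]
ee_rot: [1.278, 1.57, 1.302]
ft_force: [-0.1, 1.9, -1.5]
finger_gap: 0.0078
```

play_rows(deltas=[{"dp":[-8,0,0],"twist":0},{"dp":[-20,0,0],"twist":0},{"dp":[-35,0,0],"twist":0},{"dp":[-55,0,0],"twist":0},{"dp":[-80,0,0],"twist":0},{"dp":[-105,0,0],"twist":0},{"dp":[-130,0,0],"twist":0},{"dp":[-145,0,0],"twist":0},{"dp":[-145,0,0],"twist":0},{"dp":[-145,0,0],"twist":0}])

```text
clock: 5.4
ee_pos: [0.5179, 0.2257, 0.2583]
ee_rot: [-0.885, 1.57, -0.863]
ft_force: [-0.7, 0.1, -2.2]
finger_gap: 0.0075
```

```bash
python3 - <<'E'
from h import *
s=r.get_state(); print(s['ee_pos'],s['ft_force'],s['finger_gap'])
print(to((.48,-.117,.258),90))
E
```

```text
[0.51788739 0.22573856 0.25832268] [-0.65004412  0.11390981 -2.23524448] 0.0075376502207348895
(array([   0.4, -341.8,  -45.7]), np.float64(0.023), np.float64(91.30695602517333))
```

play_rows(deltas=[{"dp":[0,-40,-5],"twist":0.023},{"dp":[0,-80,-11],"twist":0.023},{"dp":[0,-120,-17],"twist":0.023},{"dp":[0,-160,-25],"twist":0.023},{"dp":[0,-200,-35],"twist":0.023},{"dp":[0,-235,-45],"twist":0.023},{"dp":[0,-255,-45],"twist":0.023},{"dp":[0,-255,-45],"twist":0.023},{"dp":[0,-255,-45],"twist":0.023},{"dp":[0,-255,-45],"twist":0.023}])

```text
clock: 6.4
ee_pos: [0.4787, -0.0284, 0.2575]
ee_rot: [2.989, 1.57, 2.991]
ft_force: [-0.3, 0.4, -2.0]
finger_gap: 0.0079
```

```bash
python3 - <<'E'
from h import *
import pickle
s=r.get_state(); print({k:np.round(s[k],4).tolist() for k in ['clock','ee_pos','ee_rot','ft_force']})
p=r.get_image('wrist'); save(p,'w3'); pickle.dump((p,s),open('w3.pkl','wb'))
for col,z in [('green',.283),('blue',.106),('orange',.104)]:
  for a,c,rc,b in blobs(p,col,40)[:4]:
    print(col,a,c.round(1),b,rc[1:],atz(p,c,z,1).round(4))
u,v=proj(p,(.48,-.1,.106),1); u,v=int(u),int(v); print(u,v)
a=p['image'][max(0,v-100):v+120,max(0,u-120):u+180]
print(max(0,v-100),max(0,u-120)); cv2.imwrite('pics/w3c.png',cv2.resize(a[...,::-1],None,fx=2.6,fy=2.6,interpolation=cv2.INTER_CUBIC))
E
```

```text
{'clock': 6.4, 'ee_pos': [0.4787, -0.0284, 0.2575], 'ee_rot': [2.989, 1.5695, 2.9908], 'ft_force': [-0.2962, 0.3828, -2.0384]}
green 1164 [318.8 253.5] [311 214  17  76] ((75.0, 16.0), 90.0) [ 0.4721 -0.0282  0.283 ]
green 562 [427.1  47.2] [413  34  30  28] ((22.452173233032227, 25.930675506591797), 71.56505584716797) [0.3728 0.0211 0.283 ]
blue 505 [177.   18.1] [160   0  37  37] ((13.590154647827148, 46.04011917114258), 33.6900634765625) [ 0.2867 -0.1831  0.106 ]
blue 324 [250.5 190.3] [246 164  10  54] ((53.51533508300781, 6.098259449005127), 84.64418029785156) [ 0.4812 -0.1005  0.106 ]
blue 164 [266.7  40.6] [252  14  27  51] ((5.396603107452393, 56.35595703125), 27.552810668945312) [ 0.3246 -0.0813  0.106 ]
blue 152 [244.6  35.7] [242   9   9  54] ((5.266785144805908, 53.4578742980957), 6.981057643890381) [ 0.3176 -0.1045  0.106 ]
orange 272 [227.2 189.7] [223 162  10  58] ((57.52644729614258, 5.246988296508789), 83.92753601074219) [ 0.4809 -0.1271  0.104 ]
orange 270 [538.   46.7] [522  30  34  34] ((41.01219177246094, 9.899494171142578), 45.0) [0.2985 0.2383 0.104 ]
orange 48 [526.6  96.9] [523  94   8   7] ((6.0, 7.0), 90.0) [0.3654 0.2176 0.104 ]
250 189
89 130
```

View pics/w3c.png

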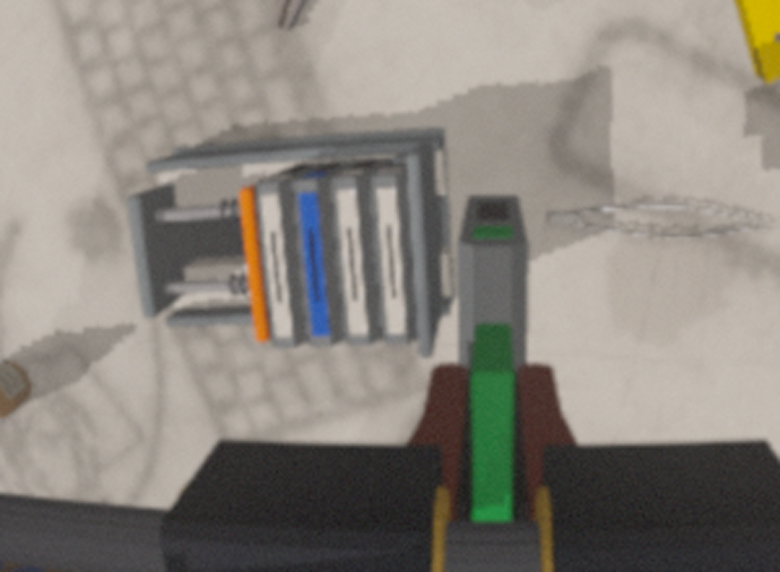

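```bash
python3 - <<'E'
from h import *
import pickle
p,s=pickle.load(open('w3.pkl','rb'))
f=lambda x,y:(130+x/2.6,89+y/2.6)
print('bodytop edge',atz(p,f(462,240),.2525,1).round(4),atz(p,f(526,240),.2525,1).round(4))
print('bot edge',atz(p,f(470,197),.1745,1).round(4),atz(p,f(517,197),.1745,1).round(4))
T=s['ee_pos'];print('handle y check',atz(p,f(473,420),.2825,1).round(4),atz(p,f(512,420),.2825,1).round(4))
for n,a,b in [('blue',(308,192),(322,336)),('blueL',(299,192),(312,336)),('blueR',(318,192),(330,336)),('w3',(274,192),(283,336)),('w2',(347,190),(354,336)),('w1',(388,185),(394,336)),('orangeL',(240,188),(260,340)),('orangeR',(253,188),(269,340)),('rail top',(150,163),(440,132)),]:
    z=.106 if n[0]!='r' else .042
    if n[0]=='o': z=.104
    A,B=atz(p,f(*a),z,1),atz(p,f(*b),z,1); print(n,A.round(4),B.round(4),'slope deg',np.degrees(np.arctan2(B[1]-A[1],B[0]-A[0])).round(1))
g=cv2.cvtColor(p['image'],cv2.COLOR_RGB2GRAY).astype(int)
c=250; 
for c in (237,250,264,279): print(c,g[145:228,c].tolist())
print(g[190,215:300].tolist())
E
```

```text
bodytop edge [ 0.4425 -0.0344  0.2525] [ 0.4425 -0.0208  0.2525]
bot edge [ 0.4445 -0.0347  0.1745] [ 0.4445 -0.0202  0.1745]
handle y check [ 0.4707 -0.0316  0.2825] [ 0.4707 -0.0243  0.2825]
blue [ 0.4519 -0.1014  0.106 ] [ 0.5123 -0.0985  0.106 ] slope deg 2.7
blueL [ 0.4518 -0.1051  0.106 ] [ 0.5123 -0.1028  0.106 ] slope deg 2.2
blueR [ 0.4519 -0.0972  0.106 ] [ 0.5122 -0.0951  0.106 ] slope deg 2.0
w3 [ 0.4516 -0.1156  0.106 ] [ 0.5125 -0.1155  0.106 ] slope deg 0.1
w2 [ 0.4513 -0.0854  0.106 ] [ 0.5121 -0.0849  0.106 ] slope deg 0.5
w1 [ 0.4495 -0.0688  0.106 ] [ 0.512  -0.0681  0.106 ] slope deg 0.7
orangeL [ 0.4499 -0.1307  0.104 ] [ 0.515  -0.1264  0.104 ] slope deg 3.7
orangeR [ 0.45   -0.1251  0.104 ] [ 0.515  -0.1224  0.104 ] slope deg 2.3
rail top [ 0.4438 -0.1986  0.042 ] [ 0.4327 -0.052   0.042 ] slope deg 94.4
237 [86, 90, 111, 125, 131, 139, 159, 182, 181, 160, 124, 105, 107, 103, 99, 99, 102, 103, 116, 120, 130, 132, 143, 152, 162, 169, 174, 170, 171, 169, 167, 169, 174, 175, 178, 184, 188, 188, 188, 186, 185, 182, 179, 175, 173, 171, 171, 173, 168, 165, 165, 165, 
[... 1047 characters left out ...]
, 193, 194, 193, 193, 193, 193, 188, 170, 152, 140, 135, 134, 137, 144, 147, 149, 154, 160, 160, 162, 162, 162, 163, 164, 166, 168, 166, 165, 170, 172, 177, 180, 182, 186, 186, 189, 190, 190, 190, 187, 185, 181, 179, 177, 176, 176, 172, 170, 167, 147, 128, 126, 128, 134, 140, 148, 147, 152, 151, 150]
[122, 121, 122, 122, 120, 118, 118, 120, 131, 148, 150, 142, 136, 127, 112, 107, 122, 155, 189, 184, 149, 140, 171, 181, 162, 115, 92, 86, 90, 89, 103, 106, 105, 92, 81, 74, 81, 90, 90, 88, 91, 85, 88, 96, 107, 124, 150, 175, 182, 151, 129, 164, 187, 175, 125, 91, 89, 89, 92, 101, 113, 143, 178, 186, 163, 131, 153, 184, 182, 151, 109, 93, 85, 91, 121, 132, 132, 118, 103, 83, 74, 77, 78, 85, 112]
```

```bash
python3 - <<'E'
from h import *
import pickle
p,s=pickle.load(open('w3.pkl','rb'))
def fit(m,z,n):
    k,l,st,c=cv2.connectedComponentsWithStats(m.astype(np.uint8))
    for i in range(1,k):
        if st[i,4]<150 or st[i,3]<35: continue
        P=np.array([atz(p,(x,y),z,1)[:2] for y,x in np.argwhere(l==i)])
        x=P[:,0]; b=np.polyfit(x,P[:,1],1); print(n,st[i].tolist(),'c',P.mean(0).round(4),'yaw',np.degrees(np.arctan(b[0])).round(2),'x',x.min().round(4),x.max().round(4),'y@.482',np.polyval(b,.482).round(4))
W=np.zeros((400,640),bool); W[145:230,215:300]=1
fit(mask(p,'blue')*W,.106,'blue'); fit(mask(p,'orange')*W,.104,'orange')
g=cv2.cvtColor(p['image'],cv2.COLOR_RGB2GRAY); hs=cv2.cvtColor(p['image'],cv2.COLOR_RGB2HSV)
m=cv2.morphologyEx(((g>140)&(hs[...,1]<60)&W).astype(np.uint8),cv2.MORPH_CLOSE,np.ones((1,3)))
m[:165]=0;m[220:]=0
fit(m,.106,'white')
def edges():
    # wall top and rail fits via darker grey: end points
    for v in (165,180,195,210): print(v,g[v,275:306].tolist())
edges()
E
```

```text
blue [246, 164, 10, 54, 324] c [ 0.4814 -0.1006] yaw 2.24 x 0.453 0.5109 y@.482 -0.1005
orange [223, 162, 10, 58, 272] c [ 0.4811 -0.1272] yaw 2.71 x 0.4507 0.5141 y@.482 -0.1271
white [230, 165, 13, 55, 404] c [ 0.4825 -0.117 ] yaw 2.55 x 0.4538 0.5134 y@.482 -0.117
white [259, 165, 13, 54, 418] c [ 0.4825 -0.0849] yaw 2.74 x 0.4543 0.5119 y@.482 -0.0849
white [275, 165, 11, 53, 427] c [ 0.4817 -0.0687] yaw 2.41 x 0.4545 0.5107 y@.482 -0.0687
165 [169, 188, 192, 192, 192, 193, 184, 145, 107, 92, 90, 103, 123, 136, 133, 128, 114, 97, 76, 77, 78, 75, 77, 78, 89, 101, 112, 129, 145, 151, 151]
180 [139, 170, 182, 166, 137, 152, 185, 185, 148, 104, 88, 93, 101, 128, 135, 131, 123, 109, 90, 76, 75, 78, 77, 73, 79, 90, 104, 110, 130, 146, 145]
195 [112, 131, 164, 180, 165, 136, 145, 184, 188, 156, 110, 85, 89, 96, 122, 133, 131, 125, 105, 84, 73, 74, 75, 77, 107, 143, 151, 142, 127, 130, 134]
210 [99, 111, 127, 155, 179, 190, 193, 193, 193, 191, 168, 119, 91, 87, 93, 113, 126, 124, 116, 101, 85, 73, 75, 80, 103, 133, 149, 158, 171, 181, 176]
```

```bash
python3 - <<'E'
from h import *
print(to((.482,-.1105,.225),92.5))
E
```

```text
(array([ 32.6, -82.2,   3. ]), np.float64(-0.041), np.float64(90.12305861768392))
```

play_rows(deltas=[{"dp":[0,-25,1],"twist":-0.02},{"dp":[0,-50,3],"twist":-0.041},{"dp":[5,-70,3],"twist":-0.041},{"dp":[15,-82.2,3],"twist":-0.041},{"dp":[25,-82.2,3],"twist":-0.041},{"dp":[32.6,-82.2,3],"twist":-0.041},{"dp":[32.6,-82.2,3],"twist":-0.041},{"dp":[32.6,-82.2,3],"twist":-0.041},{"dp":[32.6,-82.2,3],"twist":-0.041}])

```text
clock: 7.35
ee_pos: [0.4823, -0.1112, 0.2259]
ee_rot: [0.077, 1.57, 0.12]
ft_force: [0.5, 0.8, -2.3]
finger_gap: 0.0076
```

```bash
python3 - <<'E'
from h import *
s=r.get_state(); print({k:np.round(s[k],4).tolist() for k in ['clock','ee_pos','ft_force']}); print(to((.482,-.1105,.214),92.5))
p=r.get_image('scene'); save(p,'s2')
u,v=proj(p,(.482,-.11,.11)).astype(int); w=48
a=p['image'][v-w:v+w,u-w:u+w]; 
b=r.get_image('wrist'); u,v=proj(b,(.47,-.117,.12),1).astype(int); print(u,v); bb=b['image'][v-60:v+60,u-60:u+60]
cv2.imwrite('pics/s2c.png',np.hstack([cv2.resize(x[...,::-1],(400,400),interpolation=cv2.INTER_CUBIC) for x in (a,bb)]))
for col,z in [('blue',.106),('orange',.104)]:
  for q in blobs(b,col,40)[:6]: print(col,q[0],q[1].round(1),q[3],atz(b,q[1],z,1).round(4))
E
```

```text
{'clock': 7.35, 'ee_pos': [0.4823, -0.1112, 0.2259], 'ft_force': [0.4547, 0.7554, -2.2627]}
(array([11.9,  0.7, -0.3]), np.float64(-0.001), np.float64(92.42489203549583))
312 184
blue 267 [224.2   6. ] [212   0  27  16] [ 0.3012 -0.2083  0.106 ]
blue 219 [335.5  30.7] [318   4  32  51] [ 0.3279 -0.1025  0.106 ]
blue 196 [310.6  24.3] [307   0  11  52] [ 0.3226 -0.1253  0.106 ]
blue 54 [331.8 170.1] [329 164   6  17] [ 0.4582 -0.1001  0.106 ]
orange 375 [301.7 190.4] [298 154   7  72] [ 0.4791 -0.1274  0.104 ]
orange 325 [589.6  65.8] [575  48  29  34] [0.3032 0.2139 0.104 ]
```

View pics/s2c.png

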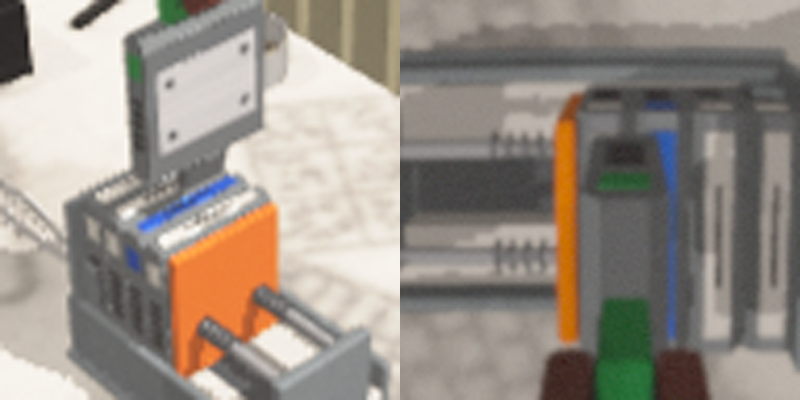

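The scene view shows the nose hovering over the row between the blue strip and the last white. The wrist view agrees, so I start descending gently.

play_rows(deltas=[{"dp":[6,0.5,0],"twist":0},{"dp":[12,0.5,0],"twist":0},{"dp":[15,0.5,0],"twist":0},{"dp":[17,0.5,0],"twist":0},{"dp":[19,0.5,0],"twist":0},{"dp":[20,0.5,0],"twist":0},{"dp":[21,0.5,0],"twist":0},{"dp":[22,0.5,0],"twist":0},{"dp":[22,0.5,0],"twist":0}])

```text
clock: 8.35
ee_pos: [0.4821, -0.1106, 0.2036]
ee_rot: [1.178, 1.57, 1.22]
ft_force: [0.7, 3.2, -0.4]
finger_gap: 0.008
```

play_rows(deltas=[{"dp":[1,0,0],"twist":0},{"dp":[2,0,0],"twist":0},{"dp":[3,-0.2,0],"twist":0},{"dp":[4,-0.5,0],"twist":0},{"dp":[5,-0.9,0],"twist":0},{"dp":[6,-1.3,0],"twist":0},{"dp":[6,-1.3,0],"twist":0}])

```text
clock: 9.05
ee_pos: [0.4822, -0.1126, 0.1975]
ee_rot: [0.082, 1.57, 0.124]
ft_force: [1.5, 4.1, 1.6]
finger_gap: 0.0078
```

play_rows(deltas=[{"dp":[1,-0.36,0],"twist":0},{"dp":[2,-0.72,0],"twist":0},{"dp":[3,-1.1,0],"twist":0},{"dp":[4,-1.45,0],"twist":0},{"dp":[5,-1.8,0],"twist":0},{"dp":[6,-2.2,0],"twist":0},{"dp":[7,-2.5,0],"twist":0},{"dp":[8,-2.9,0],"twist":0}])

```text
clock: 9.85
ee_pos: [0.4821, -0.1155, 0.1895]
ee_rot: [1.9, 1.571, 1.941]
ft_force: [-0.8, 4.1, 4.4]
finger_gap: 0.0082
```

play_rows(deltas=[{"dp":[1,-0.36,0],"twist":0},{"dp":[2,-0.72,0],"twist":0},{"dp":[3,-1.1,0],"twist":0},{"dp":[4,-1.45,0],"twist":0},{"dp":[5,-1.8,0],"twist":0},{"dp":[6,-2.1,0],"twist":0},{"dp":[7,-2.2,0],"twist":0},{"dp":[8,-2.2,0],"twist":0}])

```text
clock: 10.65
ee_pos: [0.4819, -0.1177, 0.1811]
ee_rot: [3.102, 1.57, -3.14]
ft_force: [0.4, 4.5, 0.2]
finger_gap: 0.0078
```

play_rows(deltas=[{"dp":[2,0,0],"twist":0},{"dp":[5,0,0],"twist":0},{"dp":[8,0,0],"twist":0},{"dp":[11,0,0],"twist":0},{"dp":[14,0,0],"twist":0},{"dp":[17,0,0],"twist":0},{"dp":[20,0,0],"twist":0},{"dp":[23,0,0],"twist":0},{"dp":[26,0,0],"twist":0},{"dp":[28,0,0],"twist":0},{"dp":[28,0,0],"twist":0}])

```text
clock: 11.75
ee_pos: [0.4819, -0.1175, 0.1529]
ee_rot: [2.961, 1.57, 3.002]
ft_force: [0.2, 5.5, -3.4]
finger_gap: 0.008
```

```bash
python3 - <<'E'
from h import *
s=r.get_state(); print({k:np.round(s[k],4).tolist() for k in ['clock','ee_pos','ft_force','wrist_torque']})
p=r.get_image('scene'); save(p,'s3')
u,v=proj(p,(.482,-.11,.11)).astype(int); w=48
a=p['image'][v-w:v+w,u-w:u+w]; 
b=r.get_image('wrist'); u,v=proj(b,(.47,-.117,.12),1).astype(int); bb=b['image'][v-70:v+70,u-70:u+70]
cv2.imwrite('pics/s3c.png',np.hstack([cv2.resize(x[...,::-1],(400,400),interpolation=cv2.INTER_CUBIC) for x in (a,bb)]))
for col,z in [('blue',.106),('orange',.104)]:
  for q in blobs(b,col,40)[:6]: print(col,q[0],q[1].round(1),q[3],atz(b,q[1],z,1).round(4))
E
```

```text
{'clock': 11.75, 'ee_pos': [0.4819, -0.1175, 0.1529], 'ft_force': [0.1781, 5.5467, -3.4445], 'wrist_torque': [1.5345, -0.1922, 0.1233]}
blue 498 [342.7 205.7] [338 180  10  67] [ 0.4709 -0.1008  0.106 ]
blue 271 [340.7  20.3] [323   0  34  42] [ 0.3411 -0.1083  0.106 ]
blue 211 [312.9  17.5] [310   0   7  38] [ 0.3401 -0.1271  0.106 ]
orange 693 [283.  213.8] [278 163  13  98] [ 0.4793 -0.1431  0.104 ]
orange 402 [623.7  63.6] [609  43  29  39] [0.3111 0.1865 0.104 ]
orange 48 [611.9 115.8] [608 113   8   7] [0.3709 0.1644 0.104 ]
```

View pics/s3c.png

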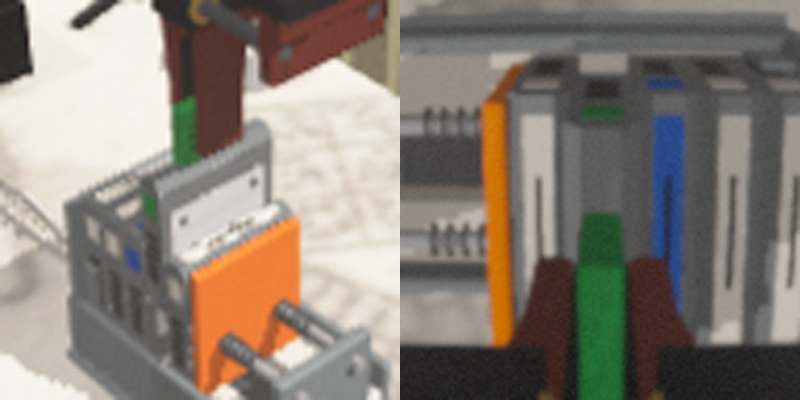

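Green stands upright between blue and the last white. The orange plate has moved back 16 mm (y -0.127 to -0.143) and blue hasn't moved.

play_rows(deltas=[{"dp":[2,0,0],"twist":0},{"dp":[5,0,0],"twist":0},{"dp":[8,0,0],"twist":0},{"dp":[11,0,0],"twist":0},{"dp":[14,0,0],"twist":0},{"dp":[17,0,0],"twist":0},{"dp":[19,0,0],"twist":0},{"dp":[21,0,0],"twist":0},{"dp":[23,0,0],"twist":0},{"dp":[24,0,0],"twist":0},{"dp":[25,0,0],"twist":0}])

```text
clock: 12.95
ee_pos: [0.4821, -0.1173, 0.1281]
ee_rot: [2.688, 1.57, 2.729]
ft_force: [-0.5, 6.0, -1.0]
finger_gap: 0.0078
```

play_rows(deltas=[{"dp":[1,0,0],"twist":0},{"dp":[2,0,0],"twist":0},{"dp":[3,0,0],"twist":0},{"dp":[4,0,0],"twist":0}])

```text
clock: 13.35
ee_pos: [0.4821, -0.1173, 0.1242]
ee_rot: [2.652, 1.57, 2.694]
ft_force: [-0.7, 6.8, 0.1]
finger_gap: 0.0075
```

play_rows(deltas=[{"dp":[0.5,0,0],"twist":0},{"dp":[1,0,0],"twist":0},{"dp":[1.5,0,0],"twist":0},{"dp":[2,0,0],"twist":0}])

```text
clock: 13.75
ee_pos: [0.4821, -0.1173, 0.1222]
ee_rot: [2.605, 1.57, 2.647]
ft_force: [-0.8, 6.5, -0.4]
finger_gap: 0.0081
```

play_rows(deltas=[{"dp":[0.5,0,0],"twist":0},{"dp":[1,0,0],"twist":0}])

```text
clock: 13.95
ee_pos: [0.4821, -0.1172, 0.1212]
ee_rot: [2.621, 1.57, 2.663]
ft_force: [0.1, 6.8, -0.4]
finger_gap: 0.0077
```

play_rows(deltas=[{"dp":[0.5,0,0],"twist":0},{"dp":[1,0,0],"twist":0}])

```text
clock: 14.15
ee_pos: [0.4821, -0.1172, 0.1202]
ee_rot: [2.575, 1.57, 2.617]
ft_force: [-0.1, 6.4, -0.2]
finger_gap: 0.0079
```

play_rows(deltas=[{"dp":[0.5,0,0],"twist":0},{"dp":[1,0,0],"twist":0}])

```text
clock: 14.35
ee_pos: [0.4821, -0.1173, 0.1192]
ee_rot: [2.655, 1.57, 2.697]
ft_force: [0.1, 6.6, 0.5]
finger_gap: 0.0077
```

play_rows(deltas=[{"dp":[0.5,0,0],"twist":0},{"dp":[1,0,0],"twist":0}])

```text
clock: 14.55
ee_pos: [0.4821, -0.1172, 0.1182]
ee_rot: [2.658, 1.57, 2.701]
ft_force: [-0.5, 6.3, -0.8]
finger_gap: 0.008
```

play_rows(deltas=[{"dp":[0.5,0,0],"twist":0},{"dp":[1,0,0],"twist":0}])

```text
clock: 14.75
ee_pos: [0.4821, -0.1173, 0.1172]
ee_rot: [2.673, 1.57, 2.716]
ft_force: [0.4, 6.3, -0.3]
finger_gap: 0.0079
```

play_rows(deltas=[{"dp":[0.5,0,0],"twist":0},{"dp":[1,0,0],"twist":0}])

```text
clock: 14.95
ee_pos: [0.4821, -0.1172, 0.1162]
ee_rot: [2.645, 1.57, 2.687]
ft_force: [0.3, 6.8, -0.4]
finger_gap: 0.0077
```

play_rows(deltas=[{"dp":[0.5,0,0],"twist":0},{"dp":[1,0,0],"twist":0}])

```text
clock: 15.15
ee_pos: [0.4822, -0.1173, 0.1156]
ee_rot: [2.123, 1.57, 2.165]
ft_force: [-1.4, 7.1, 7.8]
finger_gap: 0.0078
```

Landed: Fz rose from -0.4 to +7.8 N with the underside near 14.5 mm, about 11.5 mm below the ledges and within 4–16 mm.

play_rows(deltas=[{"dp":[0.3,0,0],"twist":0},{"dp":[0.3,0,0],"twist":0}])

```text
clock: 15.35
ee_pos: [0.4823, -0.1173, 0.1155]
ee_rot: [1.653, 1.57, 1.695]
ft_force: [-2.1, 6.6, 6.4]
finger_gap: 0.008
```

play_rows(deltas=[{"dp":[0.3,0,0],"twist":0},{"dp":[0.3,0,0],"twist":0}])

```text
clock: 15.55
ee_pos: [0.4824, -0.1173, 0.1155]
ee_rot: [0.97, 1.57, 1.012]
ft_force: [-2.3, 7.0, 10.1]
finger_gap: 0.0078
```

play_rows(deltas=[{"dp":[0.5,0,0],"twist":0},{"dp":[0.5,0,0],"twist":0}])

```text
clock: 15.75
ee_pos: [0.4826, -0.1174, 0.1154]
ee_rot: [0.632, 1.57, 0.674]
ft_force: [-3.3, 7.0, 14.1]
finger_gap: 0.0077
```

play_rows(deltas=[{"dp":[0.6,0,0],"twist":0},{"dp":[0.6,0,0],"twist":0},{"dp":[0.6,0,0],"twist":0}])

```text
clock: 16.05
ee_pos: [0.483, -0.1173, 0.1154]
ee_rot: [0.318, 1.569, 0.36]
ft_force: [-4.8, 7.5, 19.2]
finger_gap: 0.0078
```

play_rows(deltas=[{"dp":[0,0,0],"twist":0},{"dp":[0,0,0],"twist":0},{"dp":[0,0,0],"twist":0},{"dp":[0,0,0],"twist":0},{"dp":[0,0,0],"twist":0}])

```text
clock: 16.55
ee_pos: [0.483, -0.1174, 0.1154]
ee_rot: [0.297, 1.569, 0.339]
ft_force: [-4.6, 7.1, 18.7]
finger_gap: 0.0082
```

play_rows(deltas=[{"dp":[-0.8,0,0],"twist":0},{"dp":[-1.6,0,0],"twist":0},{"dp":[-1.6,0,0],"twist":0}])

```text
clock: 16.85
ee_pos: [0.4824, -0.1172, 0.1156]
ee_rot: [0.667, 1.57, 0.709]
ft_force: [-0.9, 6.4, 3.8]
finger_gap: 0.0079
```

play_rows(deltas=[{"dp":[0,0,0],"twist":0},{"dp":[0,0,0],"twist":0},{"dp":[0,0,0],"twist":0},{"dp":[0,0,0],"twist":0},{"dp":[0,0,0],"twist":0},{"dp":[0,0,0],"twist":0}], jaw=0.2)

```text
clock: 17.45
ee_pos: [0.4822, -0.1179, 0.1154]
ee_rot: [-1.697, 1.571, -1.656]
ft_force: [0.0, -0.0, 0.8]
finger_gap: 0.0354
```

Released with no residual force; now I retreat straight up.

play_rows(deltas=[{"dp":[-5,0,0],"twist":0},{"dp":[-15,0,0],"twist":0},{"dp":[-35,0,0],"twist":0},{"dp":[-60,0,0],"twist":0},{"dp":[-90,0,0],"twist":0},{"dp":[-120,0,0],"twist":0},{"dp":[-140,0,0],"twist":0},{"dp":[-140,0,0],"twist":0},{"dp":[-140,0,0],"twist":0},{"dp":[-140,0,0],"twist":0}])

```text
clock: 18.45
ee_pos: [0.4816, -0.1176, 0.2547]
ee_rot: [2.977, 1.569, 3.018]
ft_force: [0.0, 0.3, -0.5]
finger_gap: 0.0351
```

```bash
python3 - <<'E'
from h import *
s=r.get_state(); print({k:np.round(s[k],4).tolist() for k in ['clock','ee_pos','ft_force']})
p=r.get_image('scene')
u,v=proj(p,(.482,-.11,.11)).astype(int); w=48
a=p['image'][v-w:v+w,u-w:u+w]; 
b=r.get_image('wrist'); u,v=proj(b,(.47,-.117,.12),1).astype(int); bb=b['image'][v-70:v+70,u-70:u+70]
cv2.imwrite('pics/s4c.png',np.hstack([cv2.resize(x[...,::-1],(400,400),interpolation=cv2.INTER_CUBIC) for x in (a,bb)]))
for col,z in [('green',.1405),('blue',.106),('orange',.104)]:
  for q in blobs(b,col,40)[:6]:
    X=atz(b,q[1],z,1)
    if abs(X[0]-.48)<.06: print(col,q[0],q[1].round(1),q[3],X.round(4))
E
```

```text
{'clock': 18.45, 'ee_pos': [0.4816, -0.1176, 0.2547], 'ft_force': [0.0458, 0.3024, -0.4757]}
green 343 [319.9 195.2] [316 174   9  42] [ 0.48   -0.1164  0.1405]
blue 341 [335.1 189.8] [332 161   7  56] [ 0.4822 -0.1004  0.106 ]
orange 302 [294.1 186.9] [291 156   7  63] [ 0.4812 -0.143   0.104 ]
```

View pics/s4c.png

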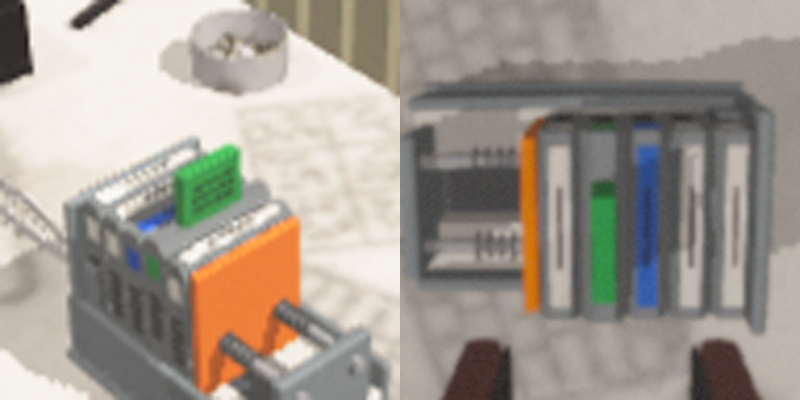

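Green is 16 mm from blue on the pusher side, the plate has moved 15.9 mm, everything is upright and the gripper is clear. I'm handing in.

```bash
python3 -c "
from station import r
print(r.sign_off())"
```

```text
the job is handed in; nothing more can be done
None
```

The green carrier is filed in the rack next to the blue one, on the side facing the pusher, and I handed the job in at about 18.5 s. The hand-in gave no verdict.

- **Insertion:** I gripped it by the handle, lifted it clear of the dock and worked its nose into the blue/white gap. The tool moved sideways with the wedge, and measured forces stayed below about 8 N until it landed.
- **Landing:** It met the seat bar about 11.5 mm below the ledges.
- **Pressing:** I held it there for at least 0.5 s with a measured 18.7–19.2 N, then eased to about 4 N and let go.
- **Final position:** The last picture puts green at y -116.4 mm and blue at -100.4 mm, so they are 16.0 mm apart.
- **Pusher and rack line:** The pusher plate sits about 15.9 mm back. Green is about 2 mm off the rack's centre line along x, a rough figure because part of the handle's front face was counted.
- **Neighbours:** In that picture all five carriers look upright, blue has not moved, and the open gripper is well clear.

No check failed. The bystanders' positions were not re-measured at the end. The arm never came near them, and the tin and the visible end of the tweezers looked undisturbed.

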